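# Find the stray lid in the case and close the tub with it

### The job

Open the lid case so that its cover stands up, and compare the lids in it with the two colour dots on the case; the lid whose colour is not there was packed by mistake and belongs to the white tub, whose board has its dot. Take that lid out, lay it flat on the black mat with the white seal side down and let go, then pick it up again and close the tub with it, fully down on the rim. Leave the other two lids in their slots, do not shift or upset the tub, and leave the jar and mug alone.

Things in the scene. Friction and masses are not known exactly. Their poses are not given: they have to be found in the camera images.
- cover (a joint): hinge of the case's grey cover, rad: 0 shut, grows as the front edge rises, stop at 1.85 (leaning back). The hinge is stiff (about 0.3 N m of friction, cover 0.2 kg) and the cover stays where it is left.
- cover_hinge (a point): middle of the hinge line along the top of the case's far long wall, 74 mm above the counter and 63 mm from the case's centre; its axes are the case's (x from front to back of the case, y along the hinge, z up)
- cover_handle (a point): middle of the steel bar handle on the cover, a round bar 12 mm thick, 80 mm long along y between its two legs, its axis 36 mm above the cover's underside (30 mm above its top face) and 110 mm in front of the hinge line when shut. Cover: flat panel, reaching 129 mm forward from the hinge line, 180 mm wide, 6 mm thick, underside 74 mm above the counter when shut
- case: white lid case, fixed, 126 (x) x 180 (y) x 74 mm high, walls 5 mm, origin at the centre of its underside, x towards the hinge. Slots for three lids at y = -50, 0, +50 mm, between ribs along x whose tops are 39 mm above the counter. On the +y side a flange 4 mm high, 31 mm wide carries the colour key: two dots in the colours of the two lids that belong here
- lid_blue: blue container lid, 0.09 kg, at the start on its long edge in a slot (5 mm above the counter). Plate 110 (x) x 60 (z, up at the start) x 10 mm (y -5 to +5); on its -y face a white sealing plug 90 x 40 x 5 mm, centred. Origin: middle of the lower long edge, mid-thickness of the plate. Outer face looks to +y: lying seal side down, its y axis points up
- lid_blue_mid (a point): centre of the blue lid's plate, 30 mm along z from its origin
- dot_blue: blue dot, fixed disc 24 mm across, 3 mm thick, origin under its centre. Two of the three dots are on the case's flange (x = -30 and +30, y = 105 mm of the case), the third on the tub's board: the lid of that colour belongs to the tub and was packed in the case by mistake
- lid_yellow: yellow container lid, 0.09 kg, at the start on its long edge in a slot (5 mm above the counter). Plate 110 (x) x 60 (z, up at the start) x 10 mm (y -5 to +5); on its -y face a white sealing plug 90 x 40 x 5 mm, centred. Origin: middle of the lower long edge, mid-thickness of the plate. Outer face looks to +y: lying seal side down, its y axis points up
- lid_yellow_mid (a point): centre of the yellow lid's plate, 30 mm along z from its origin
- dot_yellow: yellow dot, fixed disc 24 mm across, 3 mm thick, origin under its centre. Two of the three dots are on the case's flange (x = -30 and +30, y = 105 mm of the case), the third on the tub's board: the lid of that colour belongs to the tub and was packed in the case by mistake
- lid_green: green container lid, 0.09 kg, at the start on its long edge in a slot (5 mm above the counter). Plate 110 (x) x 60 (z, up at the start) x 10 mm (y -5 to +5); on its -y face a white sealing plug 90 x 40 x 5 mm, centred. Origin: middle of the lower long edge, mid-thickness of the plate. Outer face looks to +y: lying seal side down, its y axis points up
- lid_green_mid (a point): centre of the green lid's plate, 30 mm along z from its origin
- dot_green: green dot, fixed disc 24 mm across, 3 mm thick, origin under its centre. Two of the three dots are on the case's flange (x = -30 and +30, y = 105 mm of the case), the third on the tub's board: the lid of that colour belongs to the tub and was packed in the case by mistake
- mat: black rubber mat, fixed, 170 (x) x 150 (y) x 2 mm, origin at the centre of its underside: where the lid is laid down
- board: wooden board, fixed, 200 (x) x 90 x 4 mm, origin at the centre of its underside; the tub stands on its centre
- board_spot (a point): place of the colour dot on the board's top, 80 mm from its centre towards -x
- tub: open white ceramic tub, loose, 0.5 kg, outside 104 (x) x 54 (y) x 60 mm high, walls 3.5 mm (opening 97 x 47 mm), origin at the centre of its underside. The lid's plug goes into the opening with 3.5 mm of play on every side, and the plate overhangs the rim by 3 mm; either way round is right.
- tub_mouth (a point): centre of the tub's mouth, at rim height, axes as the tub's
- jar: amber jar with brass cap, 76 mm across, 110 mm high, bystander, origin under its centre
- mug: white mug, 80 mm across, 85 mm high, bystander, origin under its centre
There are look-alikes about, which are no part of the job. Of the things that look like the mat, take the one that is farthest from the robot's base at the start. Of the things that look like the board, the smaller one is meant.

How it is judged:
By the outcome, as a careful person would: the job done as asked, in the order asked, and still so for the second after the job is handed in, with the robot touching nothing.
It also fails if it takes over 69 s, if anything falls off the work surface, if the arm or the gripper's body presses on something with over 40 N, if the wrist force passes 120 N, or if a joint passes its speed limit or range.

### The arm

A 7-joint arm with a two-finger parallel gripper is mounted at the origin on the work surface. World frame = base frame: x ahead of the robot, y to its left, z up, the work surface at z = 0. Lengths are in m, angles in rad, forces in N, time in s.
With the tool pointing down it reaches from about 0.425 to 0.925 m from the base axis. Payload 6.8 kg.
Tool frame: the origin (TCP) lies on the front face of the gripper's body, between the roots of the fingers; the fingertips stand 73 mm ahead of it and the grasp point (between the pads) lies 54 mm ahead of it; z points along the fingers, x is the direction in which the jaws open and shut, and the axes are right-handed (so a half turn about z gives the same grasp; the last joint's range is limited). The gripper opens to 85 mm and grips with 20 to 120 N. Pads are 22 mm wide; open, the fingers measure 114 mm over their backs; the gripper's body (76 mm by 85 mm) begins 54 mm behind the grasp point. The pads swing forward as they close: fully open they stand 13 mm farther back than shut.
Start: joints at [-1.429, 0.477, 0.022, 1.555, -0.011, 1.109, -0.083], TCP at [0.167, 0.654, 0.304] pointing down, gripper open.
Joint ranges: [-2.96, 2.96], [-0.34, 2.1], [-1.41, 1.46], [0.24, 2.44], [-1.37, 4.51], [0.17, 1.92], [-2.96, 2.96]. Speed limits (rad/s): [2.39, 2.39, 3.14, 3.14, 3.14, 3.14, 3.14].

### API

Orientations are given as a unit quaternion [w, x, y, z].
In Python, from station import get_obs, read_camera, hand_in gives the robot as it stands. The module is installed in compiled form; this text tells all that it offers.
- The arm moves only by the shell command python3 -m creep 'ROWS' [FORCE]. ROWS is JSON, a list that holds one entry, the list of rows, each a list of 7 numbers: the turn, a rotation vector about the tool's x, y, z in rad, then the shift along the tool's x, y, z in m, then the finger opening in m, from 0 to 0.0854. A call has 1 to 20 rows; each row shifts and turns the pose as measured when the row begins, along the tool's axes as they then stand; what a row does not reach is not made up. A row lasts 1/12 s, in which the tool goes at most 41.7 mm and 7.16 degrees, less where a joint would pass 70% of its speed; a pose out of reach is approached as far as the arm can. A call is refused whole if a number of a shift passes 0.0417 or a number of a turn 0.125, either way. A call with a gripper value outside its range is refused whole. The fingers move at their own pace and stop on an object; FORCE is the grip in N (left out, the last holds). Time passes only in rows, so rows that do not move let the fingers close. It gives the time, the measured TCP pose, the force and the opening at its end, in the units of the state.
- get_obs(): the state, without advancing time (a new reading comes with each control period).
- read_camera(name): name is "side" or "top"; returns a dict with "color" (420x560x3 uint8, red, green, blue), "range_z" (420x560 float32, m along the optical axis (not along the pixel's ray), 0 where there is no reading), "fovy" (degrees; the focal length in pixels is half the picture's height over the tangent of half this angle, whatever the lens; pixels are square), "cx", "cy" (the principal point, pixels), "rvec" (rotation vector, rad) and "tvec" (3), from world to camera coordinates, as OpenCV has them. Camera axes: x right, y down, z forward; pixel columns grow to the right and rows downward; lengths in m; the calibration is good to about 2 mm. A picture is of the moment at which its call begins.
- hand_in(): hands the job in, once; it reports no verdict.
The state is a dict: "t": time; "q": joint angles; "joint_vel": joint speeds; "joint_torque": joint torques, N m; "eef_pos": TCP position; "tool_rot": TCP orientation; "contact_force": force on the tool from outside, world axes, zero at the start; "torque": the same for the moment, N m; "gripper_width": opening from 0.0 (shut) to 1.0 (fully open).
Only numpy, scipy, OpenCV 4.12 (cv2) and the standard library are available. Lean on these libraries where they do the work, as an engineer would, in place of code of your own. Each camera call takes 0.05 s, during which the arm holds its last target.

## Working session

There is one attempt and no reset: what is moved stays moved. The work goes in short steps, Python scripts to look and compute and a shell command to move; the robot and the scene stay as the last step left them, time stands still between calls to the robot, and variables do not carry over. Pictures are saved under pics/ and viewed, and the job is handed in when it is done.

```bash
mkdir -p pics; cat > h.py <<'E'
import numpy as np, cv2
from station import get_obs, read_camera
from scipy.spatial.transform import Rotation as R
def cam(name):
    c=read_camera(name); h=c['color'].shape[0]
    c['f']=h/2/np.tan(np.radians(c['fovy'])/2)
    c['R']=R.from_rotvec(np.array(c['rvec']).ravel()).as_matrix(); c['t']=np.array(c['tvec']).ravel()
    return c
def save(c,n,box=None,s=1):
    im=c['color'][:,:,::-1]
    if box: im=im[box[1]:box[3],box[0]:box[2]]
    cv2.imwrite('pics/'+n,cv2.resize(im,None,fx=s,fy=s,interpolation=cv2.INTER_CUBIC))
def plane(c,u,v,z):
    u=np.asarray(u,float);v=np.asarray(v,float)
    d=np.stack([(u-c['cx'])/c['f'],(v-c['cy'])/c['f'],np.ones_like(u)],-1)@c['R']
    o=-c['R'].T@c['t']
    return o+d*((z-o[2])/d[...,2])[...,None]
def cloud(c):
    v,u=np.mgrid[0:420,0:560]; z=c['range_z']
    p=np.stack([(u-c['cx'])/c['f']*z,(v-c['cy'])/c['f']*z,z],-1)
    return (p-c['t'])@c['R']
def proj(c,P):
    p=np.asarray(P)@c['R'].T+c['t']
    return np.stack([p[...,0]/p[...,2]*c['f']+c['cx'],p[...,1]/p[...,2]*c['f']+c['cy']],-1)
def pose():
    o=get_obs(); q=o['tool_rot']; return np.array(o['eef_pos']),R.from_quat([q[1],q[2],q[3],q[0]]),o
E
python3 - <<'E'
from h import *
for n in('top','side'):
    c=cam(n); save(c,n+'0.png',s=1.4); print(n,c['f'],c['cx'],c['cy'],-c['R'].T@c['t'],c['R'])
p,r,o=pose();print(p,r.as_matrix(),o)
E
```

```text
top 432.6756095137907 281.4032568787118 211.74901066254037 [ 0.43973563 -0.04502915  1.22806974] [[ 0.00272478 -0.99992681  0.01178794]
 [-0.99868967 -0.00332343 -0.05106767]
 [ 0.05110311 -0.01163334 -0.99862562]]
side 432.0740389713274 281.8123483994277 209.95273715978115 [0.41508555 0.78674213 0.8413253 ] [[-0.99649684 -0.08234532 -0.01460454]
 [-0.04343063  0.65878238 -0.75107893]
 [ 0.07146905 -0.74781349 -0.66005087]]
[0.1667359 0.6536703 0.3030494] [[ 2.47135968e-01  9.68980770e-01 -2.84376479e-04]
 [ 9.68979496e-01 -2.47136105e-01 -1.57533947e-03]
 [-1.59675335e-03  1.13768067e-04 -9.99998719e-01]] {'t': 0.1, 'q': array([-1.42913281,  0.47770229,  0.02232347,  1.55631287, -0.0114919 ,
        1.10930621, -0.08310123]), 'joint_vel': array([-0.00139945, -0.00138442, -0.00135755, -0.0023239 ,  0.00072451,
       -0.00015606,  0.00037492]), 'joint_torque': array([ 3.86855259e-03, -5.97762001e+01,  1.61331564e+00, -2.81957191e+01,
        1.27644528e-02,  4.95184024e-03,  4.41809175e-05]), 'eef_pos': array([0.1667359, 0.6536703, 0.3030494]), 'tool_rot': array([ 5.34755800e-04,  7.89663028e-01,  6.13540269e-01, -5.95548278e-04]), 'contact_force': array([-0.1728315 ,  1.27599317,  0.25989301]), 'torque': array([ 0.04061227, -0.00768012,  0.0089477 ]), 'gripper_width': 1.0014539568224126}
```

View pics/top0.png

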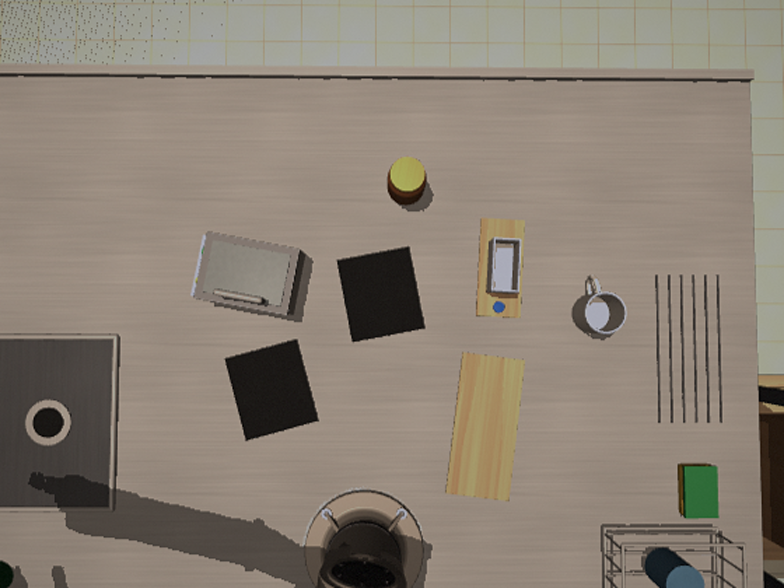

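View pics/side0.png

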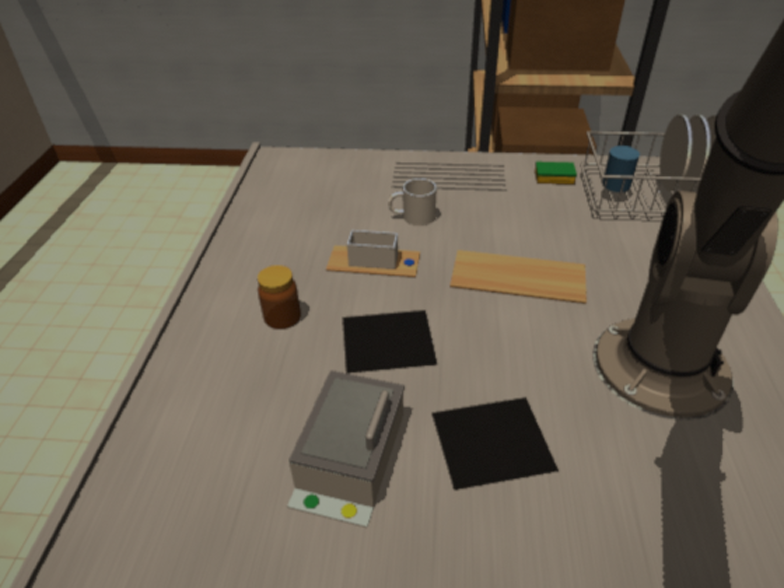

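The top view shows the case at (250,275), the shut cover with its handle on the robot's side, the far mat at (381,293), the tub on the small board at (503,265) and a blue dot at (499,307). The side view shows green and yellow dots on the case flange at (312,501) and (349,510). So the blue lid goes to the tub. Next I measure.

```bash
python3 - <<'E'
from h import *
T=cam('top');S=cam('side')
save(T,'case0.png',(130,155,230,235),6); save(T,'tub0.png',(330,145,400,235),6); save(S,'case0s.png',(190,250,310,390),5)
def blobs(c,lo,hi,zs,amin,n):
    hsv=cv2.cvtColor(c['color'],cv2.COLOR_RGB2HSV)
    m=cv2.inRange(hsv,lo,hi)
    k,_,st,ce=cv2.connectedComponentsWithStats(m)
    for i in range(1,k):
        if st[i,4]>=amin: print(n,ce[i],st[i],plane(c,*ce[i],zs))
for nm,c in(('T',T),('S',S)):
    blobs(c,(105,120,40),(130,255,255),.007,15,nm+'blue')
    blobs(c,(45,100,30),(85,255,255),.007,15,nm+'green')
    blobs(c,(22,150,80),(35,255,255),.007,15,nm+'yel')
    m=(c['color'].max(2)<40).astype(np.uint8)
    m=cv2.morphologyEx(m,cv2.MORPH_OPEN,np.ones((3,3)))
    cs,_=cv2.findContours(m,cv2.RETR_EXTERNAL,cv2.CHAIN_APPROX_NONE)
    for k in cs:
        if cv2.contourArea(k)>1500:
            P=plane(c,k[:,0,0],k[:,0,1],.002)[:,:2].astype(np.float32)
            print(nm,'dark',k[:,0].mean(0),cv2.minAreaRect(P))
# heights
for nm,c in(('T',T),('S',S)):
    P=cloud(c)
    m=(P[...,2]>.055)&(P[...,2]<.075)&(P[...,0]>.3)&(P[...,0]<.6)&(P[...,1]<-.1)&(P[...,1]>-.3)
    v,u=np.nonzero(m)
    if len(v): print(nm,'tub',cv2.minAreaRect(plane(c,u,v,.064)[:,:2].astype(np.float32)),P[m][:,2].mean())
    m=(P[...,2]>.07)&(P[...,2]<.09)&(P[...,0]>.3)&(P[...,0]<.7)&(P[...,1]>.1)&(P[...,1]<.5)
    v,u=np.nonzero(m)
    print(nm,'cover',cv2.minAreaRect(plane(c,u,v,.080)[:,:2].astype(np.float32)),np.median(P[m][:,2]))
    m=(P[...,2]>.100)&(P[...,2]<.13)&(P[...,0]>.3)&(P[...,0]<.7)&(P[...,1]>.1)&(P[...,1]<.5)
    v,u=np.nonzero(m)
    print(nm,'handle',cv2.minAreaRect(plane(c,u,v,.113)[:,:2].astype(np.float32)),P[m].mean(0),len(v))
E
```

```text
Tblue [355.90697674 219.        ] [353 216   7   7  43] [ 0.48238121 -0.27012019  0.007     ]
Tgreen [499.84198895 351.13922652] [488 333  25  37 905] [ 0.11392646 -0.67124545  0.007     ]
T dark [261.08080808 398.81818182] ((-0.010952826589345932, 0.0011354684829711914), (0.16639107465744019, 0.1224275454878807), 89.87406921386719)
T dark [193.36492891 278.20379147] ((0.31565243005752563, 0.18727293610572815), (0.16697236895561218, 0.1477055549621582), 15.39551830291748)
T dark [271.1745283 209.75     ] ((0.5077637434005737, -0.031035304069519043), (0.16611626744270325, 0.14722873270511627), 11.082276344299316)
Sblue [361.74358974  10.76923077] [360   0   4  23  39] [ 0.17031567 -2.02520703  0.007     ]
Sblue [291.8125 187.    ] [289 186   6   3  16] [ 0.48327507 -0.26840453  0.007     ]
Sgreen [396.80451128 120.42105263] [383 116  29  10 266] [ 0.11185639 -0.7007481   0.007     ]
Sgreen [221.82857143 357.78571429] [217 354  10   9  70] [0.59284693 0.32081533 0.007     ]
Syel [397.  126.2] [385 126  25   2  25] [ 0.11607611 -0.65777985  0.007     ]
Syel [248.85333333 364.29333333] [
[... 624 characters left out ...]
0.5427374839782715, 0.22090183198451996), (0.1815112829208374, 0.12881967425346375), 79.54924774169922) 0.08121428974230178
T handle ((0.4977080225944519, 0.2276458740234375), (0.09180939197540283, 0.011783471331000328), 79.38614654541016) [0.49775871 0.22781225 0.11447839] 164
S tub ((0.5559550523757935, -0.2683356702327728), (0.07115617394447327, 0.09074266999959946), 88.09942626953125) 0.06136649475013879
S cover ((0.5438205003738403, 0.225310280919075), (0.18749068677425385, 0.12976746261119843), 79.58777618408203) 0.08201582228073472
S handle ((0.49852970242500305, 0.23435407876968384), (0.09987466782331467, 0.013972829096019268), 80.4574203491211) [0.49910414 0.23739591 0.11426481] 226
```

```bash
python3 -c "
import cv2,numpy as np
a=cv2.imread('pics/case0.png');b=cv2.imread('pics/tub0.png');print(a.shape,b.shape)"
```

```text
(480, 600, 3) (540, 420, 3)
```

View pics/case0.png

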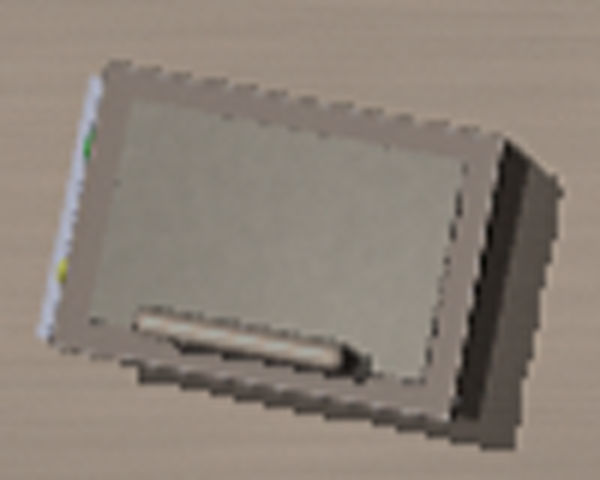

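View pics/tub0.png

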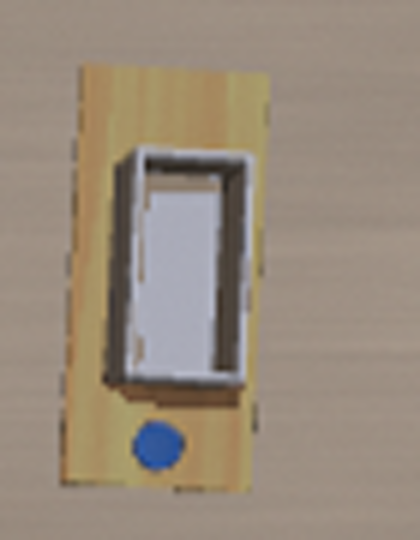

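```bash
cat >> h.py <<'E'
C0=np.array([.544,.2206,0]); CY=np.radians(-10.4)
CX=np.array([np.cos(CY),np.sin(CY),0]); CYv=np.array([-np.sin(CY),np.cos(CY),0])
def case(x,y,z): return C0+x*CX+y*CYv+np.array([0,0,z])
def go(target,Rt=None,grasp=True):
    """print tool-frame shift of TCP so the grasp point gets to target, with Rt target orientation (matrix)"""
    p,r,o=pose()
    if Rt is None: Rt=r.as_matrix()
    g=Rt[:,2]*.054 if grasp else 0
    d=np.array(target)-g-p
    print('shift in present tool axes',np.round(r.inv().apply(d),4),'in final axes',np.round(Rt.T@d,4),'turn',np.round((r.inv()*R.from_matrix(Rt)).as_rotvec(),4),'t',o['t'],'F',np.round(o['contact_force'],1),'w',round(o['gripper_width'],3))
def down(yaw): # tool down, tool x at yaw
    x=np.array([np.cos(yaw),np.sin(yaw),0]);z=np.array([0,0,-1.]);return np.stack([x,np.cross(z,x),z],1)
E
python3 -c "
from h import *
go(case(-47,0,0)*0+case(-.047,0,.2),down(CY))
T=cam('top')
P=np.array([[135,150],[255,152],[243,385],[122,380]])/6+[330,145]-.5
W=plane(T,P[:,0],P[:,1],.064);print(W,W.mean(0))
B=np.array([[80,64],[270,73],[250,493],[60,486]])/6+[330,145]-.5
W=plane(T,B[:,0],B[:,1],.004);print(W,W.mean(0))
"
python3 -m creep '[[[0,0,0.12,0,0,0,0.0854],[0,0,0.12,0,0,0,0.0854],[0,0,0.12,0,0,0,0.0854],[0,0,0.12,0,0,0,0.0854],[0,0,0.12,0,0,0,0.0854],[0,0,0.12,0,0,0,0.0854]]]' 30; python3 -c "
from h import *
go(case(-.047,0,.2),down(CY));print(pose()[2]['q'])"
```

```text
shift in present tool axes [-0.3297  0.4257  0.0497] in final axes [0.4022 0.358  0.0493] turn [9.0000e-04 8.0000e-04 1.5025e+00] t 0.2 F [-0.4 -0.4 -0.2] w 0.999
[[ 0.61470799 -0.24980932  0.064     ]
 [ 0.61404158 -0.30419793  0.064     ]
 [ 0.50843982 -0.29793675  0.064     ]
 [ 0.5105077  -0.24336085  0.064     ]] [ 0.56192427 -0.27382621  0.064     ]
[[ 0.66481783 -0.23435591  0.004     ]
 [ 0.66093783 -0.32502454  0.004     ]
 [ 0.46087709 -0.31389149  0.004     ]
 [ 0.46391797 -0.22398497  0.004     ]] [ 0.56263768 -0.27431423  0.004     ]
t: 0.75
eef_pos: [0.167, 0.6532, 0.3023]
tool_rot: [0.001, 0.959, 0.284, -0.001]
contact_force: [-0.0, 0.6, 0.4]
gripper_width: 1.001
shift in present tool axes [0.047  0.5357 0.049 ] in final axes [0.4019 0.3574 0.0483] turn [0.0025 0.0018 0.7567] t 0.75 F [-0.   0.6  0.4] w 1.001
[-1.54128537  0.48149398  0.18358622  1.56618086 -0.09548468  1.1055649
 -0.75985425]
```

```bash
python3 -m creep '[[[0,0,0.12,0,0,0,0.0854],[0,0,0.12,0,0,0,0.0854],[0,0,0.12,0,0,0,0.0854],[0,0,0.12,0,0,0,0.0854],[0,0,0.12,0,0,0,0.0854],[0,0,0.12,0,0,0,0.0854],[0,0,0.03,0.04,0.036,0,0.0854],[0,0,0,0.04,0.036,0,0.0854],[0,0,0,0.04,0.036,0,0.0854],[0,0,0,0.04,0.036,0,0.0854],[0,0,0,0.04,0.036,0,0.0854],[0,0,0,0.04,0.036,0,0.0854],[0,0,0,0.04,0.036,0,0.0854],[0,0,0,0.04,0.036,0,0.0854]]]'; python3 -c "
from h import *
go(case(-.047,0,.2),down(CY));print(pose()[2]['q'])"
```

```text
t: 1.92
eef_pos: [0.3635, 0.3815, 0.2991]
tool_rot: [0.001, 0.995, -0.096, -0.003]
contact_force: [0.5, 1.3, 0.4]
gripper_width: 0.999
shift in present tool axes [0.1611 0.124  0.0445] in final axes [0.1596 0.1257 0.0451] turn [ 0.0016  0.0052 -0.0102] t 1.9167 F [0.5 1.3 0.4] w 0.999
[-1.31496544  0.25208215  0.46385084  1.93561556 -0.13852357  0.98805502
 -0.97848494]
```

```bash
python3 -m creep '[[[0,0,0,0.04,0.032,0,0.045],[0,0,0,0.04,0.032,0,0.045],[0,0,0,0.04,0.032,0,0.045],[0,0,-0.01,0.04,0.032,0.01,0.045],[0,0,0,0,0,0,0.045]]]'; python3 -c "
from h import *
go(case(-.047,0,.114),down(CY));print(pose()[2]['q'])
save(cam('top'),'t1.png',(100,120,300,270),4)"
```

```text
t: 2.33
eef_pos: [0.4745, 0.2461, 0.2924]
tool_rot: [-0.0, 0.995, -0.095, -0.001]
contact_force: [0.2, -0.6, 0.1]
gripper_width: 0.524
shift in present tool axes [0.0262 0.0123 0.1243] in final axes [0.0259 0.0126 0.1244] turn [-0.0002  0.0013 -0.0096] t 2.3333 F [ 0.2 -0.6  0.1] w 0.524
[-1.04500388  0.28144742  0.54620186  1.93191809 -0.17632793  0.9755882
 -0.60789365]
```

View pics/t1.png

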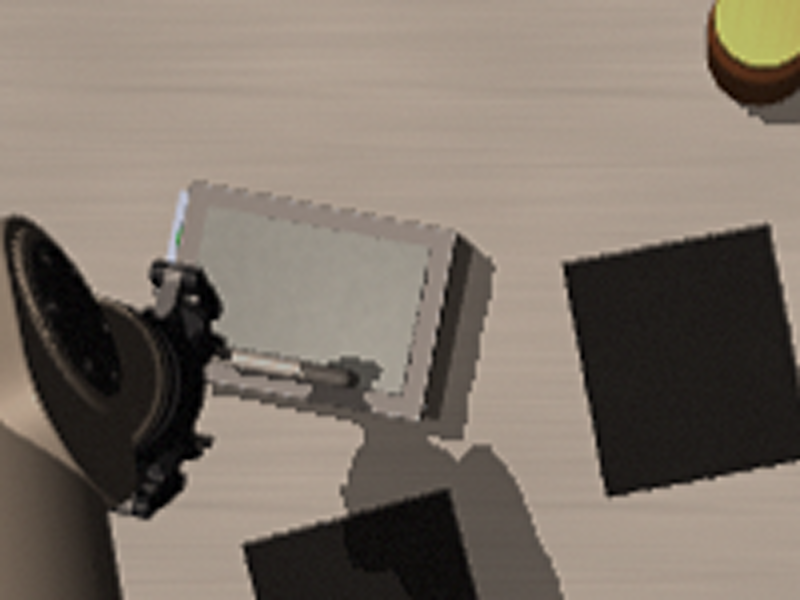

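The gripper is at (190,350) in the crop, just robot-side of the handle at (260,362), as the numbers say. Descending.

```bash
python3 -m creep '[[[0,0,-0.01,0.026,0.0125,0.01,0.045],[0,0,0,0.005,0.003,0.03,0.045],[0,0,0,0,0,0.03,0.045],[0,0,0,0,0,0.03,0.045],[0,0,0,0,0,0.01,0.045]]]'; python3 -c "
from h import *
go(case(-.047,0,.114),down(CY))"
```

```text
t: 2.8
eef_pos: [0.5028, 0.2334, 0.1829]
tool_rot: [-0.006, 0.996, -0.088, 0.002]
contact_force: [-0.7, -0.9, -0.1]
gripper_width: 0.524
shift in present tool axes [-0.0042  0.0052  0.0148] in final axes [-0.0042  0.0051  0.0149] turn [-0.0117 -0.0027  0.0056] t 2.8 F [-0.7 -0.9 -0.1] w 0.524
```

```bash
python3 -m creep '[[[-0.01,0,0.005,-0.005,0.005,0.008,0.045],[0,0,0,0,0,0.006,0.045],[0,0,0,0,0,0,0.045]]]'; python3 -c "
from h import *
go(case(-.047,0,.114),down(CY))"
```

```text
t: 3.05
eef_pos: [0.4945, 0.2312, 0.1666]
tool_rot: [0.001, 0.996, -0.089, -0.001]
contact_force: [0.5, 0.7, 0.5]
gripper_width: 0.523
shift in present tool axes [ 0.0036  0.0015 -0.0014] in final axes [ 0.0036  0.0014 -0.0014] turn [0.0014 0.0009 0.0034] t 3.05 F [0.5 0.7 0.5] w 0.523
```

Good. Close on the bar.

```bash
python3 -m creep '[[[0,0,0,0.003,0.001,-0.002,0.0],[0,0,0,0,0,0,0.0],[0,0,0,0,0,0,0.0],[0,0,0,0,0,0,0.0],[0,0,0,0,0,0,0.0]]]' 20; python3 -c "
from h import *
go(case(-.047,0,.114),down(CY))
save(cam('side'),'s1.png',(170,220,330,370),4)"
```

```text
t: 3.47
eef_pos: [0.4979, 0.2312, 0.1724]
tool_rot: [-0.001, 0.996, -0.088, 0.001]
contact_force: [-0.3, -0.6, -3.8]
gripper_width: 0.126
shift in present tool axes [0.0003 0.0021 0.0044] in final axes [0.0003 0.0021 0.0044] turn [-0.0024 -0.0012  0.0051] t 3.4667 F [-0.3 -0.6 -3.8] w 0.126
```

View pics/s1.png

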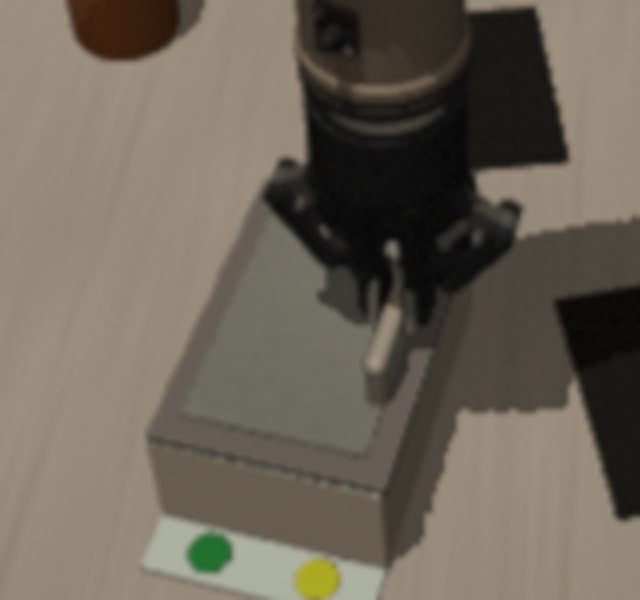

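```bash
python3 -m creep '[[[0,0,0,0.004,0,-0.0093,0],[0,0,0,0.004,0,-0.0093,0],[0,0,0,0.0055,0,-0.0085,0],[0,0,0,0.0055,0,-0.0085,0]]]' 30; python3 -c "
from h import *
go(case(-.028,0,.1454+.008),down(CY))"
```

```text
t: 3.85
eef_pos: [0.5165, 0.2278, 0.2091]
tool_rot: [-0.0, 0.996, -0.088, -0.0]
contact_force: [5.6, -0.2, -12.0]
gripper_width: 0.124
shift in present tool axes [0.0003 0.0022 0.0017] in final axes [0.0003 0.0022 0.0017] turn [-0.0006  0.001   0.0058] t 3.85 F [  5.6  -0.2 -12. ] w 0.124
```

```bash
python3 -m creep '[[[0,0,0,0.0075,0,-0.007,0],[0,0,0,0.007,0,-0.007,0],[0,0,0,0.008,0,-0.006,0],[0,0,0,0.008,0,-0.006,0]]]' 30; python3 -c "
from h import *
go(case(.0019,0,.1722+.008),down(CY))"
```

```text
t: 4.18
eef_pos: [0.5469, 0.2223, 0.2381]
tool_rot: [-0.0, 0.996, -0.087, -0.004]
contact_force: [3.0, 0.6, -13.1]
gripper_width: 0.121
shift in present tool axes [-0.0006  0.0022  0.0039] in final axes [-0.0006  0.0022  0.0039] turn [0.0001 0.0072 0.0065] t 4.1833 F [  3.    0.6 -13.1] w 0.121
```

```bash
python3 -m creep '[[[0,0,0,0.009,0,-0.003,0],[0,0,0,0.009,0,-0.003,0],[0,0,0,0.0095,0,-0.0015,0],[0,0,0,0.0095,0,-0.0015,0]]]' 40; python3 -c "
from h import *
go(case(.0391,0,.1872+.008),down(CY))
save(cam('side'),'s2.png',(170,190,330,340),4)"
```

```text
t: 4.52
eef_pos: [0.5813, 0.216, 0.2527]
tool_rot: [-0.001, 0.996, -0.087, -0.012]
contact_force: [-5.0, 0.8, -3.8]
gripper_width: 0.118
shift in present tool axes [0.0016 0.0023 0.0035] in final axes [0.0016 0.0023 0.0035] turn [-0.0006  0.0244  0.0077] t 4.5167 F [-5.   0.8 -3.8] w 0.118
```

View pics/s2.png

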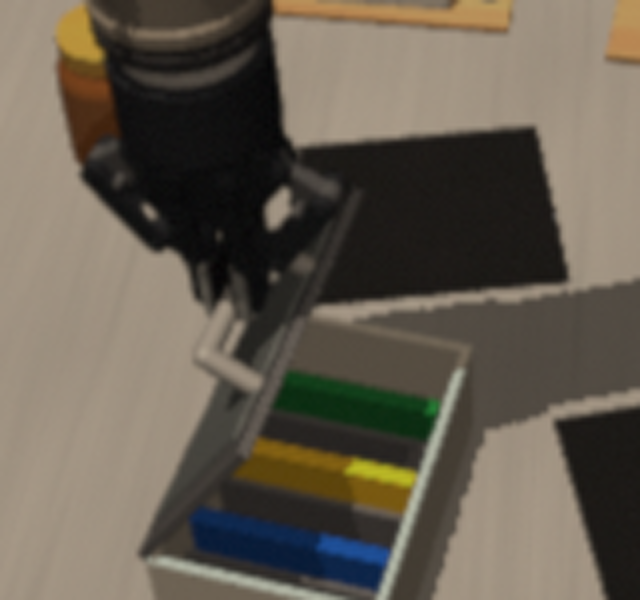

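The picture shows the cover about 60° up, with the bar near the fingertips at (225,325). The lids are green (350,405), yellow (330,475) and blue (290,545), so blue is in the +y slot. Continue the arc.

```bash
python3 -m creep '[[[0,0,0,0.010,0,-0.0005,0],[0,0,0,0.010,0,0.0,0],[0,0.01,0,0.010,0,0.0015,0],[0,0.01,0,0.010,0,0.0015,0]]]' 40; python3 -c "
from h import *
go(case(.0793,0,.1885+.008),down(CY))"
```

```text
t: 4.9
eef_pos: [0.6242, 0.2079, 0.2554]
tool_rot: [-0.002, 0.996, -0.087, -0.003]
contact_force: [-4.5, 0.7, -2.9]
gripper_width: 0.119
shift in present tool axes [-0.0019  0.002   0.0049] in final axes [-0.0019  0.002   0.0049] turn [-0.0038  0.0054  0.0065] t 4.9 F [-4.5  0.7 -2.9] w 0.119
```

```bash
python3 -m creep '[[[0,0,0,0.0095,0,0.003,0],[0,0,0,0.0095,0,0.003,0],[0,0,0,0.009,0,0.004,0],[0,0.005,0,0.009,0,0.004,0],[0,0,0,0,0,0,0]]]' 40; python3 -c "
from h import *
go(case(.117,0,.176+.008),down(CY))
save(cam('side'),'s3.png',(170,190,330,340),4)"
```

```text
t: 5.32
eef_pos: [0.6636, 0.2006, 0.2424]
tool_rot: [-0.002, 0.996, -0.087, -0.002]
contact_force: [-0.4, 1.9, -3.5]
gripper_width: 0.116
shift in present tool axes [-0.0042  0.0019  0.0044] in final axes [-0.0042  0.0019  0.0044] turn [-0.0043  0.0037  0.0063] t 5.3167 F [-0.4  1.9 -3.5] w 0.116
```

View pics/s3.png

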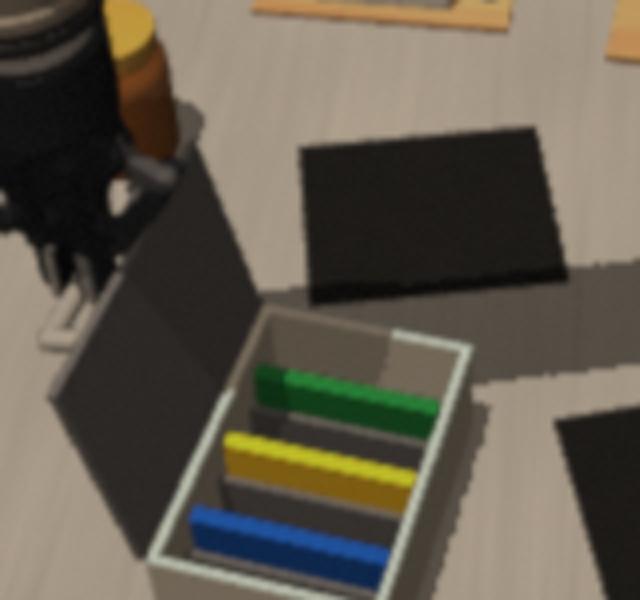

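The cover leans back slightly past vertical; lids are intact. Release and rise.

```bash
python3 -m creep '[[[0,0,0,0,0,0,0.02],[0,0,0,0,0,0,0.02],[0,0,0,0.001,0,-0.003,0.02],[0,0,0,0,0,-0.01,0.02],[0,0,0,0,0,-0.015,0.02],[0,0,0,0,0,-0.02,0.02],[0,0,0,0,0,-0.03,0.02],[0,0,0,0,0,-0.03,0.02]]]'; python3 -c "
from h import *
go(case(0,.0475,.2),down(CY+np.pi/2));print(pose()[2]['q'])
T=cam('top');save(T,'t3.png',(100,100,300,250),4)
hsv=cv2.cvtColor(T['color'],cv2.COLOR_RGB2HSV)
m=cv2.inRange(hsv,(105,120,40),(130,255,255));m[:, 340:]=0;m[:150]=0;m[235:]=0
v,u=np.nonzero(m);P=plane(T,u,v,.065);print(len(u),cv2.minAreaRect(P[:,:2].astype(np.float32)))
print((P[:,:2]-C0[:2])@np.stack([CX[:2],CYv[:2]],1).mean(0) if 0 else np.mean((P-C0)@np.stack([CX,CYv],1),0),np.ptp((P-C0)@np.stack([CX,CYv],1),axis=0))
"
```

```text
t: 6.03
eef_pos: [0.6647, 0.1979, 0.3546]
tool_rot: [0.0, 0.996, -0.088, 0.0]
contact_force: [0.9, -0.2, 0.7]
gripper_width: 0.232
shift in present tool axes [-0.1226 -0.0488  0.1005] in final axes [ 0.0481 -0.1228  0.1006] turn [ 7.0000e-04  4.0000e-04 -1.5652e+00] t 6.0333 F [ 0.9 -0.2  0.7] w 0.232
[-0.74236031  0.51479996  0.55000128  1.47417171 -0.27571641  1.2304893
 -0.33391442]
148 ((0.5519463419914246, 0.27061977982521057), (0.00950661487877369, 0.10980089008808136), 79.73243713378906)
[-0.00134294  0.05052767] [0.10980069 0.00970266]
```

View pics/t3.png

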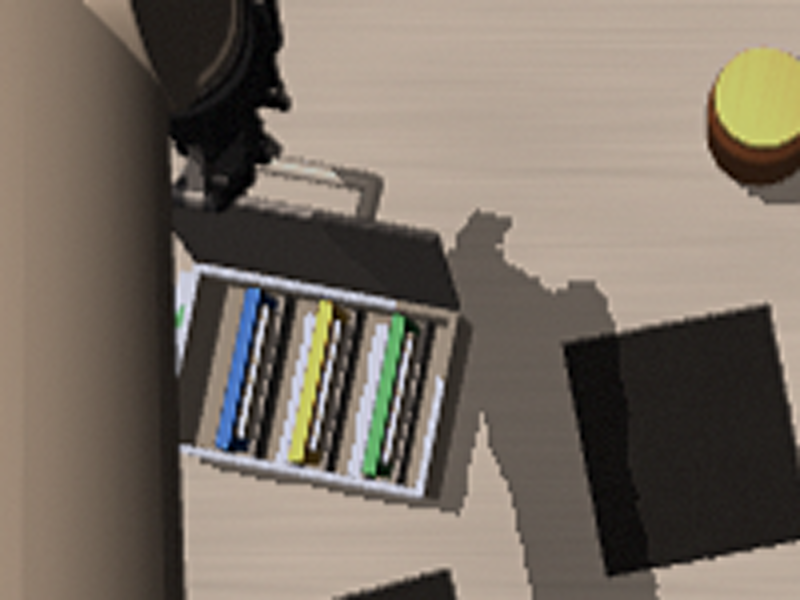

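```bash
python3 -m creep '[[[0,0,-0.12,-0.02,0,0,0.035],[0,0,-0.12,-0.02,0,0,0.035],[0,0,-0.12,0,0,0,0.035],[0,0,-0.12,0,0,0,0.035],[0,0,-0.12,0,0,0,0.035],[0,0,-0.12,0,0,0,0.035],[0,0,-0.12,0,0,0,0.035],[0,0,-0.12,0,0,0,0.035],[0,0,-0.12,0,0,0,0.035],[0,0,-0.12,0,0,0,0.035],[0,0,-0.12,0,0,0,0.035],[0,0,-0.12,0,0,0,0.035],[0,0,-0.12,0,0,0,0.035],[0,0,0,0,0,0,0.035]]]'; python3 -c "
from h import *
go(case(-.001,.048,.15),down(CY+np.pi/2));print(pose()[2]['q'])
"
```

```text
t: 7.25
eef_pos: [0.6315, 0.1981, 0.389]
tool_rot: [0.012, 0.75, 0.661, 0.024]
contact_force: [0.1, 0.8, 0.0]
gripper_width: 0.408
shift in present tool axes [ 0.0558 -0.097   0.1815] in final axes [ 0.0544 -0.0911  0.185 ] turn [ 0.0487 -0.0207  0.0558] t 7.25 F [0.1 0.8 0. ] w 0.408
[-0.56751734  0.3741519   0.22806332  1.53178714 -0.08280787  1.19289074
  1.11680195]
```

```bash
python3 -m creep '[[[0.048,-0.02,0.056,0.014,-0.024,0.03,0.035],[0,0,0,0.014,-0.024,0.03,0.035],[0,0,0,0.014,-0.023,0.03,0.035],[0,0,0,0.012,-0.022,0.03,0.035],[0,0,0,0,0,0.02,0.035],[0,0,0,0,0,0,0.035]]]'; python3 -c "
from h import *
go(case(-.001,.048,.059),down(CY+np.pi/2));print(pose()[2]['q'])
"
```

```text
t: 7.75
eef_pos: [0.5541, 0.2676, 0.2523]
tool_rot: [0.004, 0.779, 0.627, 0.009]
contact_force: [0.7, -0.3, -0.9]
gripper_width: 0.412
shift in present tool axes [-0.0014 -0.0047  0.1392] in final axes [-1.000e-04 -2.400e-03  1.393e-01] turn [ 0.0166 -0.0087 -0.0337] t 7.75 F [ 0.7 -0.3 -0.9] w 0.412
[-0.70021532  0.42691695  0.19323688  1.77723803 -0.09386955  0.92832826
  0.88653058]
```

```bash
python3 -m creep '[[[0.016,-0.009,-0.033,-0.0005,-0.003,0.025,0.035],[0,0,0,0,0,0.025,0.035],[0,0,0,0,0,0.025,0.035],[0,0,0,0,0,0.02,0.035],[0,0,0,0,0,0,0.035]]]'; python3 -c "
from h import *
go(case(-.001,.048,.059),down(CY+np.pi/2))
"
```

```text
t: 8.17
eef_pos: [0.5578, 0.2689, 0.1632]
tool_rot: [0.002, 0.773, 0.634, 0.006]
contact_force: [-1.3, -1.7, -0.5]
gripper_width: 0.411
shift in present tool axes [-0.0024 -0.0064  0.0501] in final axes [-0.002  -0.0059  0.0502] turn [ 0.0121 -0.0068 -0.0152] t 8.1667 F [-1.3 -1.7 -0.5] w 0.411
```

```bash
python3 -m creep '[[[0.012,-0.007,-0.015,-0.002,-0.005,0.015,0.035],[0,0,0,0,0,0.015,0.035],[0,0,0,0,0,0.01,0.035],[0,0,0,0,0,0.006,0.035],[0,0,0,0,0,0,0.035]]]'; python3 -c "
from h import *
go(case(-.001,.048,.059),down(CY+np.pi/2))
save(cam('side'),'s4.png',(170,190,330,390),3)"
```

```text
t: 8.58
eef_pos: [0.5579, 0.268, 0.1217]
tool_rot: [0.001, 0.77, 0.638, 0.004]
contact_force: [0.1, 0.1, 0.3]
gripper_width: 0.411
shift in present tool axes [-0.0012 -0.0062  0.0086] in final axes [-0.0011 -0.0062  0.0087] turn [ 0.0076 -0.0046 -0.0063] t 8.5833 F [0.1 0.1 0.3] w 0.411
```

View pics/s4.png

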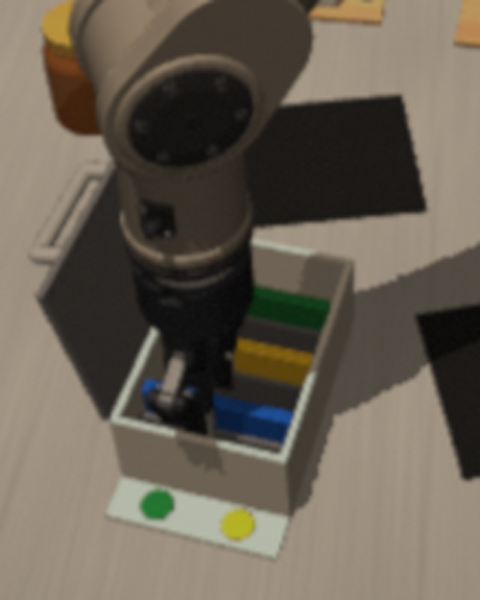

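```bash
python3 -m creep '[[[0.007,-0.005,-0.006,-0.001,-0.006,0.004,0.035],[0,0,0,0,0,0.005,0.035],[0,0,0,0,0,0,0.01],[0,0,0,0,0,0,0.0],[0,0,0,0,0,0,0.0],[0,0,0,0,0,0,0.0],[0,0,0,0,0,0,0]]]' 50; python3 -c "
from h import *
go(case(-.001,.048,.059),down(CY+np.pi/2))"
```

```text
t: 9.22
eef_pos: [0.5529, 0.2689, 0.1156]
tool_rot: [0.001, 0.768, 0.64, 0.002]
contact_force: [-0.1, -0.2, -1.5]
gripper_width: 0.159
shift in present tool axes [-0.0012 -0.001   0.0026] in final axes [-0.0012 -0.001   0.0026] turn [ 0.0035 -0.0024  0.    ] t 9.2167 F [-0.1 -0.2 -1.5] w 0.159
```

```bash
python3 -m creep '[[[0,0,0,0,0,-0.01,0],[0,0,0,0,0,-0.015,0],[0,0,0,0,0,-0.02,0],[0,0,0,0,0,-0.025,0],[0,0,0,0,0,-0.025,0],[0,0,0,0,0,-0.025,0],[0,0,0,0,0,-0.025,0],[0,0,0,0,0,-0.025,0],[0,0,0,0,0,-0.025,0],[0,0,0,0,0,-0.015,0]]]'; python3 -c "
from h import *
go([.508,-.031,.25],down(CY+np.pi/2));print(pose()[2]['q'])
save(cam('side'),'s5.png',(130,130,350,390),2.3)"
```

```text
t: 10.05
eef_pos: [0.5501, 0.2663, 0.3365]
tool_rot: [0.001, 0.769, 0.639, -0.001]
contact_force: [0.4, 0.6, -1.3]
gripper_width: 0.16
shift in present tool axes [-0.2999  0.0128  0.0334] in final axes [-0.3     0.0123  0.0325] turn [-0.0008  0.003  -0.0016] t 10.05 F [ 0.4  0.6 -1.3] w 0.16
[-0.70896343  0.34624908  0.20189706  1.68779292 -0.07378523  1.1177256
  0.90142046]
```

View pics/s5.png

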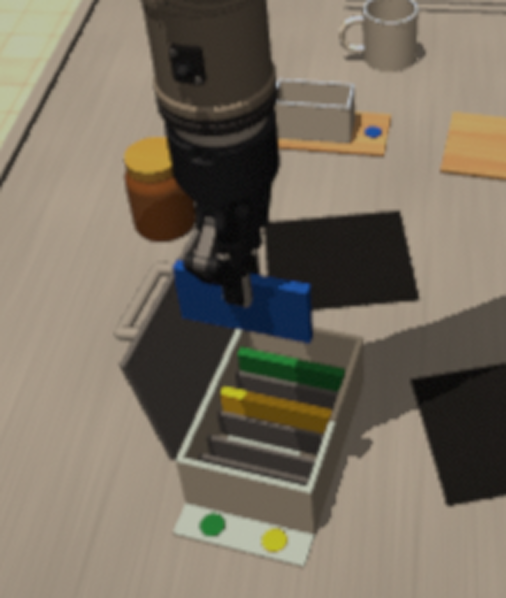

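```bash
python3 -m creep '[[[0,0,0,-0.03,0.002,0,0],[0,0,0,-0.04,0.002,0,0],[0,0,0,-0.04,0.002,0,0],[0,0,0,-0.04,0.002,0,0],[0,0,0,-0.04,0.002,0,0],[0,0,0,-0.04,0.002,0,0],[0,0,0,-0.04,0.002,0,0],[0,0,0,-0.03,0.0,0,0],[0,0.1,0,-0.01,0,0,0],[0,0.1,0,0,0,0,0],[0,0.1,0,0,0,0,0],[0,0.1,0,0,0,0,0],[0,0.1,0,0,0,0,0],[0,0.1,0,0,0,0,0],[0,0,0,0,0,0,0]]]'; python3 -c "
from h import *
Rt=down(CY+np.pi/2)@R.from_rotvec([0,.96,0]).as_matrix()
go([.508,-.031,.25],Rt);p,r,o=pose();print(o['q'],r.as_matrix())"
```

```text
t: 11.35
eef_pos: [0.5037, -0.0537, 0.3445]
tool_rot: [-0.193, 0.728, 0.61, 0.246]
contact_force: [-1.3, -0.3, -1.5]
gripper_width: 0.163
shift in present tool axes [-0.0548 -0.0011  0.0385] in final axes [-0.0642  0.0001  0.0191] turn [0.0131 0.3242 0.0133] t 11.35 F [-1.3 -0.3 -1.5] w 0.163
[-0.0216514   0.22500841  0.35490906  1.96531457 -0.77692103  1.18842995
  2.1092022 ] [[ 0.13443723  0.9833917   0.12193194]
 [ 0.79336138 -0.18054244  0.58136232]
 [ 0.59372077  0.01857935 -0.80445662]]
```

```bash
python3 -m creep '[[[0.01,0.1,0.01,0,0,0,0],[0,0.1,0,0,0,0,0],[0,0.1,0,0,0,0,0],[0,0,0,0,0,0,0]]]'; cat > lay.py <<'E'
from h import *
p,r,o=pose();M=r.as_matrix();g=p+M[:,2]*.054
pts={'edge':(-.0025,0,.0566),'plug':(-.0075,0,.0466),'tip':(-.022,0,.019),'tipw':(-.026,.0,.019),'body':(-.043,0,-.054)}
for k,v in pts.items(): print(k,np.round(g+M@np.array(v),4))
print('tilt',np.degrees(np.arccos(-M[2,2])),'lid x',M[:,1])
a=np.arccos(-M[2,2]); e=g+M@np.array(pts['edge'])
Y=np.array([-np.sin(CY),np.cos(CY),0])
tgt=np.array([.508,-.031,.002])+.03*Y
print('world shift of edge',tgt-e,'tool',np.round(M.T@(tgt-e),4),'q',np.round(o['q'],2),'F',o['contact_force'],o['t'],o['gripper_width'])
E
python3 lay.py
```

```text
t: 11.68
eef_pos: [0.5031, -0.0531, 0.3452]
tool_rot: [-0.288, 0.685, 0.572, 0.347]
contact_force: [-1.5, -1.0, -1.8]
gripper_width: 0.16
edge [0.519  0.033  0.2776]
plug [0.517  0.0222 0.2795]
tip [ 0.5115 -0.0081  0.2842]
tipw [ 0.5111 -0.0105  0.281 ]
body [ 0.4986 -0.0782  0.3105]
tilt 53.63323900756804 lid x [ 0.98377076 -0.17940776  0.002818  ]
world shift of edge [-0.0055811  -0.03450547 -0.27558106] tool [-2.426e-01 -1.000e-04  1.353e-01] q [ 0.11  0.32  0.33  1.98 -1.02  1.38  2.33] F [-1.5491292  -1.01509767 -1.82479243] 11.6833 0.15990709112379434
```

```bash
python3 -m creep '[[[0,0,0,-0.026,0,0.0145,0],[0,0,0,-0.026,0,0.0145,0],[0,0,0,-0.026,0,0.0145,0],[0,0,0,-0.026,0,0.0145,0],[0,0,0,-0.026,0,0.0145,0],[0,0,0,-0.026,0,0.0145,0],[0,0,0,-0.026,0,0.0145,0],[0,0,0,0,0,0,0]]]'; python3 lay.py
```

```text
t: 12.35
eef_pos: [0.5014, -0.0785, 0.1339]
tool_rot: [-0.28, 0.685, 0.587, 0.329]
contact_force: [0.5, 0.1, -1.6]
gripper_width: 0.166
edge [0.5147 0.0051 0.0627]
plug [ 0.513  -0.0057  0.065 ]
tip [ 0.5082 -0.0359  0.071 ]
tipw [ 0.5078 -0.0384  0.0679]
body [ 0.4974 -0.1051  0.1004]
tilt 51.211303847888054 lid x [ 0.98803861 -0.15418671  0.0024825 ]
world shift of edge [-0.00123471 -0.00657522 -0.06068122] tool [-0.0515 -0.0004  0.0328] q [ 0.2   0.68  0.28  2.04 -1.14  1.21  2.73] F [ 0.53229055  0.05057833 -1.63946221] 12.35 0.1659236607402272
```

```bash
python3 -m creep '[[[-0.04,0.02,0.03,-0.014,0,0.009,0],[-0.04,0.01,0.03,-0.014,0,0.009,0],[0,0,0,-0.010,0,0.006,0],[0,0,0,0,0,0,0]]]'; python3 lay.py
```

```text
t: 12.68
eef_pos: [0.5039, -0.0798, 0.0919]
tool_rot: [-0.271, 0.706, 0.553, 0.35]
contact_force: [-0.5, -0.1, -1.9]
gripper_width: 0.16
edge [0.5251 0.0038 0.0226]
plug [ 0.5224 -0.0069  0.0247]
tip [ 0.5149 -0.0367  0.03  ]
tipw [ 0.5143 -0.039   0.0268]
body [ 0.4977 -0.1052  0.0578]
tilt 52.48218265453527 lid x [ 0.97022913 -0.2421483   0.00443069]
world shift of edge [-0.01163759 -0.00526171 -0.02055383] tool [-0.0211 -0.0101  0.0062] q [ 0.23  0.76  0.25  2.06 -1.26  1.16  2.81] F [-0.49230509 -0.09007626 -1.93850542] 12.6833 0.16022068549425397
```

```bash
python3 -m creep '[[[0,0.0,0,-0.006,-0.004,0.0045,0],[0,0,0,-0.005,-0.004,0.004,0],[0,0,0,-0.003,0,0.002,0],[0,0,0,0,0,0,0]]]'; python3 lay.py; python3 -c "
from h import *
save(cam('side'),'s6.png',(180,150,350,300),4)"
```

```text
t: 13.02
eef_pos: [0.4982, -0.0768, 0.0773]
tool_rot: [-0.269, 0.703, 0.557, 0.349]
contact_force: [-0.2, -0.6, -1.4]
gripper_width: 0.164
edge [0.519  0.0067 0.0078]
plug [ 0.5164 -0.004   0.01  ]
tip [ 0.5092 -0.0338  0.0153]
tipw [ 0.5086 -0.0362  0.0122]
body [ 0.4924 -0.1024  0.0433]
tilt 52.350993362796125 lid x [ 0.97222543 -0.23381557  0.01039238]
world shift of edge [-0.00556983 -0.00819765 -0.00580151] tool [-0.0102 -0.0036 -0.0038] q [ 0.24  0.78  0.23  2.07 -1.27  1.14  2.86] F [-0.20049278 -0.61866608 -1.40611573] 13.0167 0.1636091376107254
```

View pics/s6.png

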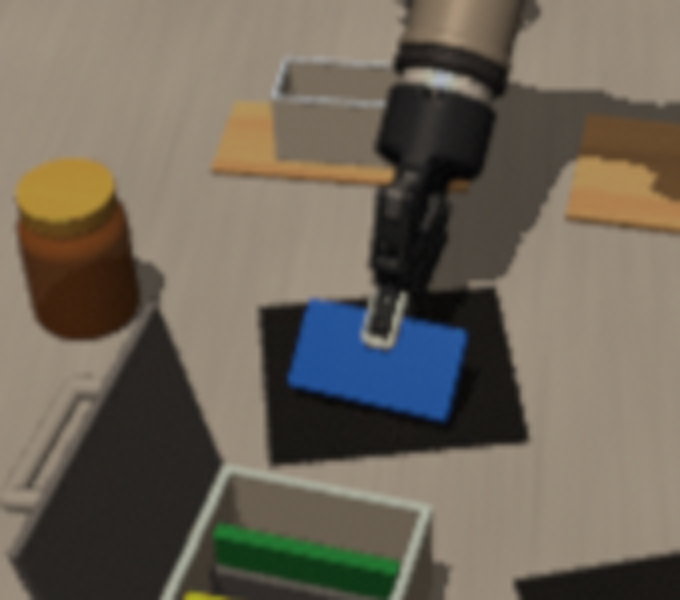

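The lid at (380,360) is tilted above the mat, seal side under. Lower it to contact, then release gently and back out.

```bash
python3 -m creep '[[[0,0.0,0,-0.003,0,0.002,0],[0,0,0,-0.002,0,0.002,0],[0,0,0,0,0,0,0]]]'; python3 lay.py|tail -1; python3 -m creep '[[[0,0,0,0,0,0,0.02],[0,0,0,0.001,0,0,0.024],[0,0,0,0.001,0,0,0.024]]]';python3 lay.py|tail -1
```

```text
t: 13.32
eef_pos: [0.499, -0.077, 0.0716]
tool_rot: [-0.269, 0.703, 0.558, 0.35]
contact_force: [0.0, -0.1, -1.1]
gripper_width: 0.163
world shift of edge [-0.00655548 -0.00798167 -0.0001118 ] tool [-0.0057 -0.0045 -0.0073] q [ 0.25  0.79  0.23  2.07 -1.28  1.14  2.87] F [ 0.03403467 -0.10320975 -1.1183494 ] 13.3167 0.16268068729867613
t: 13.57
eef_pos: [0.4994, -0.076, 0.0733]
tool_rot: [-0.269, 0.703, 0.557, 0.35]
contact_force: [-0.3, -1.0, -1.3]
gripper_width: 0.28
world shift of edge [-0.0069939  -0.00899508 -0.00179468] tool [-0.0077 -0.0047 -0.0072] q [ 0.24  0.79  0.23  2.07 -1.28  1.14  2.86] F [-0.32741083 -1.00133975 -1.27693069] 13.5667 0.2800042327498422
```

```bash
python3 -m creep '[[[0,0,0,0,0,-0.006,0.024],[0,0,0,0,0,-0.008,0.024],[0,0,0,0,0,-0.01,0.024],[0,0,0,0,0,-0.015,0.024],[0,0,0,0,0,-0.02,0.024],[0,0,0,0,0,-0.025,0.024]]]'; python3 -c "
from h import *
save(cam('side'),'s7.png',(180,150,350,300),4)"
```

```text
t: 14.07
eef_pos: [0.4816, -0.1405, 0.1273]
tool_rot: [-0.273, 0.701, 0.558, 0.349]
contact_force: [-0.2, -0.1, 0.4]
gripper_width: 0.28
```

View pics/s7.png

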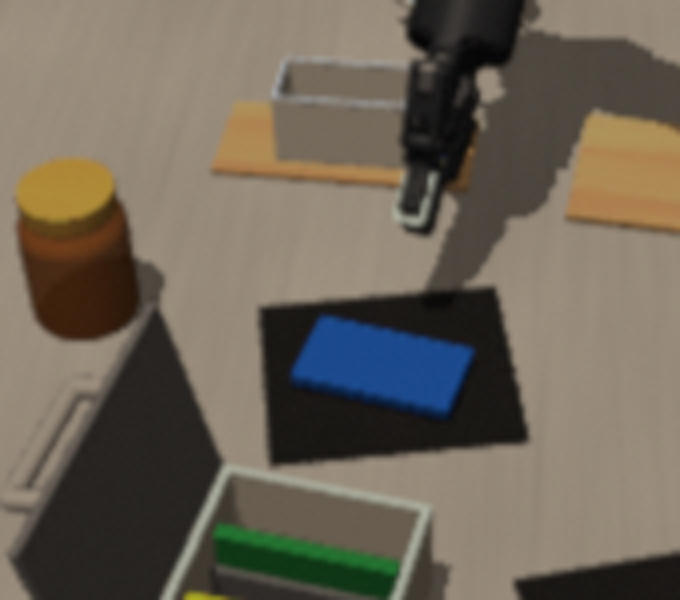

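The lid lies flat, blue face up, inside the mat at (385,365). Lift and straighten the tool, then measure.

```bash
python3 -m creep '[[[0,0,0,0.02,0,-0.03,0.04],[0,0,0,0.025,0,-0.03,0.06],[0,-0.115,0,0.025,0,-0.03,0.0854],[0,-0.115,0,0.025,0,-0.02,0.0854],[0,-0.115,0,0,0,-0.02,0.0854],[0,-0.115,0,0,0,0,0.0854],[0,-0.115,0,0,0,0,0.0854],[0,-0.115,0,0,0,0,0.0854],[0,-0.115,0,0,0,0,0.0854],[0,-0.115,0,0,0,0,0.0854],[0,0,0,0,0,0,0.0854]]]'; cat > lid.py <<'E'
from h import *
for n in('top','side'):
    T=cam(n)
    hsv=cv2.cvtColor(T['color'],cv2.COLOR_RGB2HSV)
    m=cv2.inRange(hsv,(105,120,40),(130,255,255))
    k,l,st,ce=cv2.connectedComponentsWithStats(m)
    for i in range(1,k):
        if st[i,4]>300:
            v,u=np.nonzero(l==i);P=plane(T,u,v,.017);rc=cv2.minAreaRect(P[:,:2].astype(np.float32));print(n,st[i,4],rc,np.median(cloud(T)[l==i][:,2]))
    save(T,'lid_%s_%d.png'%(n,round(get_obs()['t']*100)),(200,130,420,300),3)
E
python3 lid.py; python3 -c "
from h import *
go([.508,-.031,.1],down(np.radians(76)));print(pose()[2]['q'])"; ls pics
```

```text
t: 15.03
eef_pos: [0.4662, -0.2025, 0.3063]
tool_rot: [0.027, 0.795, 0.606, -0.009]
contact_force: [0.2, 1.4, -0.6]
gripper_width: 1.0
top 869 ((0.5113512873649597, -0.024853095412254333), (0.06119502708315849, 0.11166569590568542), 76.30243682861328) 0.01681105811073076
side 803 ((0.5126004219055176, -0.021776624023914337), (0.07053839415311813, 0.1143694743514061), 76.5653076171875) 0.017626346199270636
shift in present tool axes [ 0.1847 -0.01    0.1445] in final axes [ 0.1788 -0.0003  0.152 ] turn [ 0.0303  0.0402 -0.0286] t 15.1333 F [-0.6  0.2 -0.9] w 0.998
[-0.27350376  0.20186103  0.63129161  1.99833906 -0.10003069  0.94807592
  1.70098985]
case0.png
case0s.png
lid_side_1513.png
lid_top_1508.png
s1.png
s2.png
s3.png
s4.png
s5.png
s6.png
s7.png
side0.png
t1.png
t3.png
top0.png
tub0.png
```

```bash
python3 -m creep '[[[0.03,0.04,-0.028,0.036,-0.002,0.02,0.0854],[0,0,0,0.036,0,0.02,0.0854],[0,0,0,0.036,0,0.02,0.0854],[0,0,0,0.036,0,0.02,0.0854],[0,0,0,0.03,0,0.02,0.0854],[0,0,0,0.0,0,0.02,0.0854],[0,0,0,0,0,0,0.0854]]]'; cat > pick.py <<'E'
from h import *
go([.5114,-.0248,.024],down(np.radians(76.3)));p,r,o=pose();print(p,o['q'])
E
python3 pick.py
```

```text
t: 15.72
eef_pos: [0.5084, -0.0443, 0.1835]
tool_rot: [-0.007, 0.798, 0.602, 0.009]
contact_force: [-1.2, 0.2, 0.3]
gripper_width: 1.0
shift in present tool axes [ 0.0171 -0.0023  0.1059] in final axes [ 0.0196 -0.0017  0.1055] turn [-0.001  -0.023  -0.0389] t 15.7167 F [-1.2  0.2  0.3] w 1.0
[ 0.50841271 -0.04426118  0.18345885] [-0.40725144  0.39732247  0.47311801  2.0795874  -0.30457187  0.72356563
  1.55714662]
```

```bash
python3 -m creep '[[[0,-0.023,-0.039,0.0196,-0.002,0.02,0.08],[0,0,0,0,0,0.025,0.08],[0,0,0,0,0,0.02,0.08],[0,0,0,0,0,0.01,0.08],[0,0,0,0,0,0,0.08]]]';python3 pick.py
```

```text
t: 16.13
eef_pos: [0.5135, -0.0346, 0.1093]
tool_rot: [-0.002, 0.792, 0.61, 0.002]
contact_force: [-0.4, -0.2, 0.3]
gripper_width: 0.936
shift in present tool axes [ 0.0088 -0.0045  0.0314] in final axes [ 0.009  -0.0044  0.0313] turn [-0.0014 -0.006  -0.0194] t 16.1333 F [-0.4 -0.2  0.3] w 0.936
[ 0.51353568 -0.03461024  0.10933417] [-0.36272009  0.53062991  0.39341733  2.10131307 -0.37608271  0.57597517
  1.61303691]
```

```bash
python3 -m creep '[[[0,-0.006,-0.02,0.009,-0.0045,0.01,0.075],[0,0,0,0,0,0.009,0.075],[0,0,0,0,0,0.004,0.075],[0,0,0,0,0,0,0.075]]]';python3 pick.py; python3 -c "
from h import *
save(cam('side'),'s8.png',(220,190,330,280),6)"
```

```text
t: 16.47
eef_pos: [0.5128, -0.028, 0.0877]
tool_rot: [0.0, 0.788, 0.616, 0.001]
contact_force: [0.4, -0.6, 0.7]
gripper_width: 0.88
shift in present tool axes [ 0.0028 -0.0022  0.0097] in final axes [ 0.0028 -0.0022  0.0097] turn [ 0.0021 -0.0017 -0.0055] t 16.4667 F [ 0.4 -0.6  0.7] w 0.88
[ 0.51283291 -0.02803628  0.08771046] [-0.35577321  0.56666516  0.36540684  2.11041241 -0.39400232  0.52632109
  1.62719688]
```

View pics/s8.png

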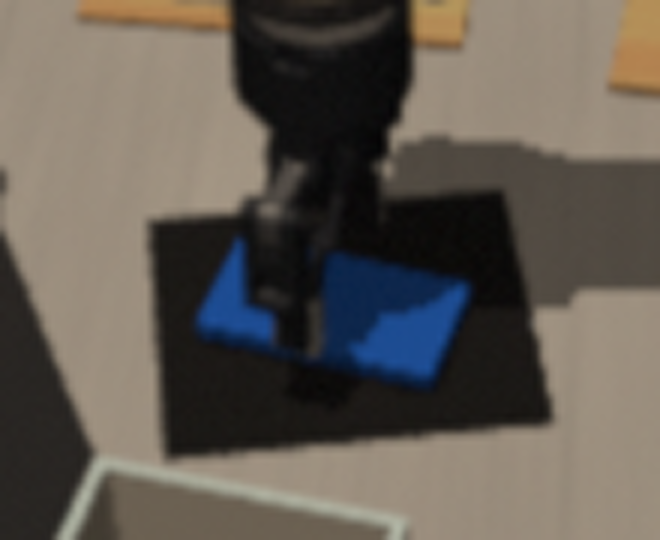

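The near finger's tip at (300,350) stands outside the lid's +y edge. Go lower.

```bash
python3 -m creep '[[[0,0,-0.005,0.003,-0.002,0.005,0.07],[0,0,0,0,0,0.004,0.068],[0,0,0,0,0,0,0.068],[0,0,0,0,0,0,0.068]]]';python3 pick.py; python3 -m creep '[[[0,0,0,0,0,0.004,0.068],[0,0,0,0,0,0.002,0.068],[0,0,0,0,0,0,0.068]]]';python3 pick.py;
```

```text
t: 16.85
eef_pos: [0.5126, -0.0242, 0.0795]
tool_rot: [0.001, 0.786, 0.618, 0.003]
contact_force: [0.7, 0.3, 0.0]
gripper_width: 0.796
shift in present tool axes [-0.0009 -0.001   0.0015] in final axes [-0.0009 -0.001   0.0015] turn [ 0.0049 -0.0028  0.0002] t 16.85 F [0.7 0.3 0. ] w 0.796
[ 0.5126198  -0.02417613  0.07949322] [-0.35249541  0.57963571  0.35164333  2.11424859 -0.40318365  0.5052663
  1.63337766]
t: 17.1
eef_pos: [0.513, -0.024, 0.0733]
tool_rot: [0.001, 0.786, 0.618, 0.003]
contact_force: [0.1, -0.3, -0.0]
gripper_width: 0.795
shift in present tool axes [-0.0011 -0.0013 -0.0047] in final axes [-0.0012 -0.0013 -0.0047] turn [ 0.0057 -0.0031  0.0006] t 17.1 F [ 0.1 -0.3 -0. ] w 0.795
[ 0.51296802 -0.02398676  0.07328078] [-0.34551797  0.59080788  0.34254096  2.1147082  -0.41007439  0.49215026
  1.6393256 ]
```

```bash
python3 -m creep '[[[0.005,-0.003,0,-0.001,-0.001,0.001,0.062],[0,0,0,0,0,0,0.05],[0,0,0,0,0,0,0.04],[0,0,0,0,0,0,0.04],[0,0,0,0,0,0,0.04]]]' 40;python3 pick.py; python3 -m creep '[[[0,0,0,0,0,-0.006,0.04],[0,0,0,0,0,-0.01,0.04],[0,0,0,0,0,-0.015,0.04],[0,0,0,0,0,-0.02,0.04],[0,0,0,0,0,-0.02,0.04],[0,0,0,0,0,-0.02,0.04],[0,0,0,0,0,-0.02,0.04],[0,0,0,0,0,0,0.04]]]';python3 pick.py;python3 -c "
from h import *
save(cam('side'),'s9.png',(220,150,330,260),5)"
```

```text
t: 17.52
eef_pos: [0.5116, -0.0249, 0.0723]
tool_rot: [-0.0, 0.786, 0.618, -0.0]
contact_force: [-0.3, 0.4, 0.7]
gripper_width: 0.69
shift in present tool axes [ 0.0001 -0.0002 -0.0057] in final axes [ 0.0001 -0.0002 -0.0057] turn [-0.0004  0.0001  0.0003] t 17.5167 F [-0.3  0.4  0.7] w 0.69
[ 0.51159561 -0.02491114  0.07232879] [-0.34627762  0.59350513  0.34494914  2.1142004  -0.40776316  0.49713818
  1.63812963]
t: 18.18
eef_pos: [0.51, -0.0259, 0.1912]
tool_rot: [-0.001, 0.787, 0.617, -0.002]
contact_force: [1.2, -0.7, -1.3]
gripper_width: 0.691
shift in present tool axes [0.0016 0.0015 0.1132] in final axes [0.0014 0.0011 0.1132] turn [-0.0038  0.0016 -0.0018] t 18.1833 F [ 1.2 -0.7 -1.3] w 0.691
[ 0.51001258 -0.02594349  0.19119432] [-0.469404    0.38951033  0.4914015   2.0704796  -0.26630325  0.74590106
  1.51864195]
```

View pics/s9.png

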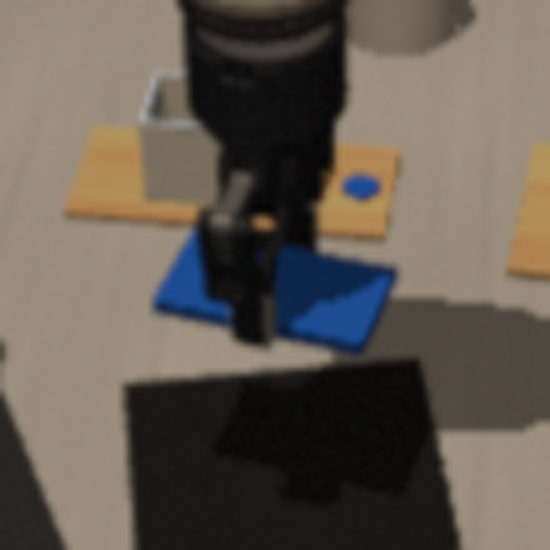

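The lid is held level (275,290), and the tub is still empty on its board. Refine the tub pose.

```bash
python3 - <<'E'
from h import *
T=cam('top');S=cam('side')
save(T,'tubT.png',(325,150,395,230),7);save(S,'tubS.png',(230,150,310,210),8)
# predicted tub rim overlay check
for c,n,b,s in((T,'ovT.png',(325,150,395,230),7),(S,'ovS.png',(230,150,310,210),8)):
    im=cv2.resize(c['color'][b[1]:b[3],b[0]:b[2],::-1],None,fx=s,fy=s,interpolation=cv2.INTER_CUBIC)
    a=np.radians(-3.2);ex=np.array([np.cos(a),np.sin(a),0]);ey=np.array([-np.sin(a),np.cos(a),0]);o=np.array([.562,-.274,.064])
    for hx,hy,col in((.052,.027,(0,0,255)),(.0485,.0235,(0,200,0))):
        P=np.array([o+i*hx*ex+j*hy*ey for i,j in((1,1),(1,-1),(-1,-1),(-1,1))])
        q=((proj(c,P)-[b[0],b[1]]+.5)*s).astype(np.int32)
        cv2.polylines(im,[q],True,col,1)
    cv2.imwrite('pics/'+n,im)
E
```

```text
(no output)
```

View pics/ovT.png

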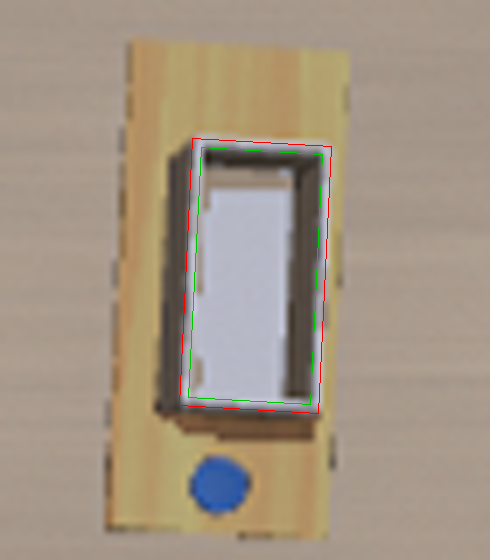

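View pics/ovS.png

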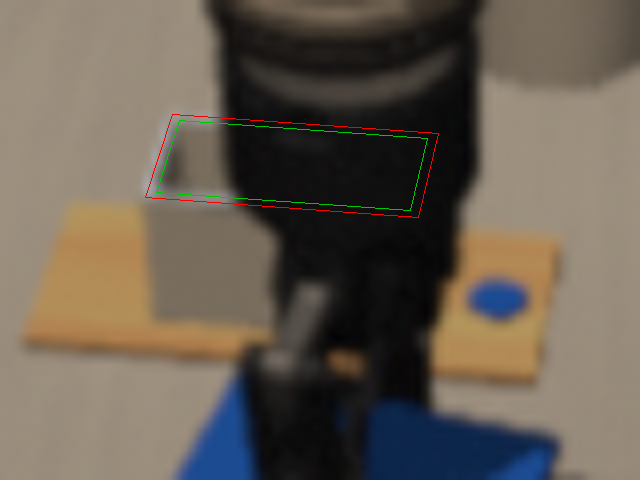

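The red and green rim outlines for tub centre (0.562, -0.274) and yaw -3.2° lie on the rim in the top view, and within about 1 px in the side view. Go there.

```bash
cat > put.py <<'E'
from h import *
go([.562,-.274,.0753],down(np.radians(86.8)));p,r,o=pose();print(p,o['q'])
E
python3 put.py; python3 -m creep '[[[0,0,-0.09,0,0,-0.01,0.04],[0,0,-0.09,0,0,0,0.04],[0,0,0,-0.03,0.008,0,0.04],[0,0,0,-0.035,0.008,0,0.04],[0,0,0,-0.035,0.008,0,0.04],[0,0,0,-0.035,0.008,0,0.04],[0,0,0,-0.035,0.008,0,0.04],[0,0,0,-0.035,0.008,0,0.04],[0,0,0,-0.03,0.008,0,0.04],[0,0,0,-0.01,0.004,0,0.04],[0,0,0,0,0,0,0.04]]]';python3 put.py
```

```text
shift in present tool axes [-0.2284  0.1121  0.0578] in final axes [-0.2452  0.0678  0.058 ] turn [-0.0096  0.0026 -0.1842] t 18.3333 F [-0.6  0.3 -2.4] w 0.693
[ 0.50797941 -0.02542228  0.18732816] [-0.46772888  0.39493752  0.48804907  2.07433229 -0.26844211  0.74266757
  1.52038206]
t: 19.25
eef_pos: [0.5501, -0.2782, 0.18]
tool_rot: [-0.014, 0.721, 0.693, -0.013]
contact_force: [0.4, 0.4, -0.4]
gripper_width: 0.688
shift in present tool axes [0.0046 0.0137 0.0502] in final axes [0.0048 0.0117 0.0507] turn [-0.0382 -0.0014  0.0155] t 19.25 F [ 0.4  0.4 -0.4] w 0.688
[ 0.55008776 -0.27817771  0.17999933] [ 0.03514365  0.57030271  0.45062848  1.80684827 -0.29557881  0.87005756
  2.15464998]
```

```bash
python3 -m creep '[[[-0.038,-0.001,0.015,0.0048,0.0117,0,0.04],[0,0,0,0,0,0,0.04],[0,0,0,0,0,0.01,0.04],[0,0,0,0,0,0.01,0.04],[0,0,0,0,0,0,0.04]]]';python3 put.py;python3 -m creep '[[[0,0,0,0,0,0,0.04],[0,0,0,0,0,0,0.04]]]';python3 put.py
```

```text
t: 19.67
eef_pos: [0.5588, -0.2685, 0.153]
tool_rot: [-0.006, 0.726, 0.688, -0.002]
contact_force: [-0.2, 0.4, -1.1]
gripper_width: 0.687
shift in present tool axes [-0.0055  0.0038  0.0237] in final axes [-0.0053  0.0035  0.0237] turn [-0.0102 -0.0055  0.003 ] t 19.6667 F [-0.2  0.4 -1.1] w 0.687
[ 0.55875327 -0.26850067  0.15302867] [ 0.0390468   0.60064619  0.42507142  1.8263768  -0.33426632  0.79755196
  2.15518957]
t: 19.83
eef_pos: [0.5578, -0.2664, 0.1513]
tool_rot: [-0.008, 0.725, 0.689, -0.002]
contact_force: [-0.6, 0.3, -1.6]
gripper_width: 0.689
shift in present tool axes [-0.0075  0.0049  0.0219] in final axes [-0.0073  0.0046  0.022 ] turn [-0.0143 -0.0072  0.0055] t 19.8333 F [-0.6  0.3 -1.6] w 0.689
[ 0.557795   -0.26640395  0.15129553] [ 0.03737499  0.60209423  0.42373451  1.82878151 -0.33420766  0.79797816
  2.1554071 ]
```

```bash
python3 -m creep '[[[-0.014,-0.007,0.005,-0.007,0.0045,0,0.04],[0,0,0,0,0,0,0.04]]]';python3 put.py;
```

```text
t: 20.0
eef_pos: [0.5624, -0.2735, 0.1513]
tool_rot: [0.0, 0.726, 0.688, 0.0]
contact_force: [0.0, -1.1, -0.4]
gripper_width: 0.691
shift in present tool axes [-0.0005 -0.0003  0.022 ] in final axes [-0.0005 -0.0003  0.022 ] turn [0.0007 0.0003 0.0014] t 20.0 F [ 0.  -1.1 -0.4] w 0.691
[ 0.56235828 -0.2735313   0.15126107] [ 0.04515142  0.60622256  0.42413277  1.82143186 -0.33811368  0.78495386
  2.16039643]
```

Aligned. Check the lid's in-hand position before descending.

```bash
python3 - <<'E'
from h import *
T=cam('top');S=cam('side');p,r,o=pose();M=r.as_matrix()
save(S,'fS.png',(230,130,330,210),7)
zt=p[2]-.0553
for n,c,b,s in(('gT.png',T,(320,150,400,235),7),('gS.png',S,(230,130,330,210),7)):
    im=cv2.resize(c['color'][b[1]:b[3],b[0]:b[2],::-1],None,fx=s,fy=s,interpolation=cv2.INTER_CUBIC)
    ce=p.copy();ce[2]=zt
    for hx,hy,z,col,cc,A in((.055,.030,zt,(0,0,255),ce,M),(.052,.027,.064,(0,255,255),np.array([.562,-.274,0]),down(np.radians(86.8)))):
        cc=cc.copy();cc[2]=z
        P=np.array([cc+i*hx*A[:,1]+j*hy*A[:,0] for i,j in((1,1),(1,-1),(-1,-1),(-1,1))])
        q=((proj(c,P)-[b[0],b[1]]+.5)*s).astype(np.int32)
        cv2.polylines(im,[q],True,col,1)
    cv2.imwrite('pics/'+n,im)
E
```

```text
(no output)
```

View pics/gT.png

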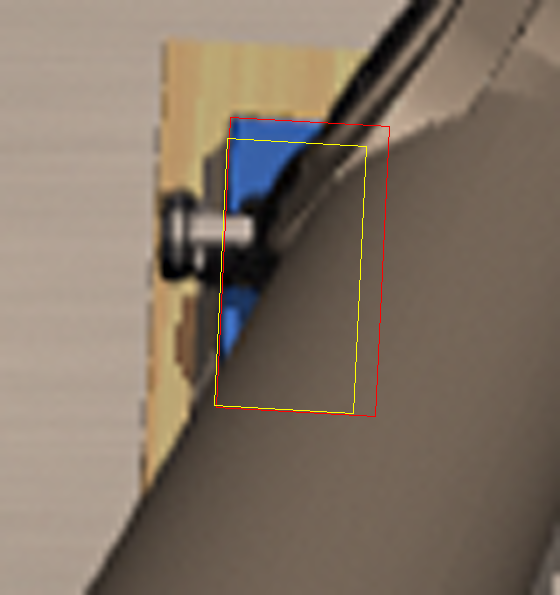

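View pics/gS.png

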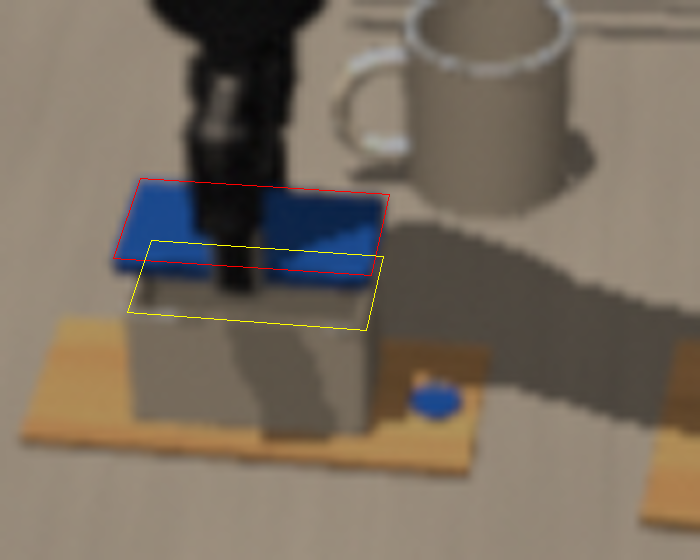

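The lid outline (red) matches the held lid in both views, and it sits squarely above the tub. Descend in steps.

```bash
python3 -m creep '[[[0,0,0,0,0,0.006,0.04],[0,0,0,0,0,0.005,0.04]]]';python3 put.py
```

```text
t: 20.27
eef_pos: [0.5628, -0.273, 0.141]
tool_rot: [0.001, 0.726, 0.688, 0.001]
contact_force: [-0.2, -0.2, -2.5]
gripper_width: 0.689
shift in present tool axes [-0.001  -0.0008  0.0117] in final axes [-0.001  -0.0008  0.0117] turn [ 0.002  -0.0006  0.0018] t 20.2667 F [-0.2 -0.2 -2.5] w 0.689
[ 0.5628217  -0.27300015  0.14097107] [ 0.05110212  0.61988033  0.41537998  1.82577074 -0.34673671  0.76613763
  2.16676766]
```

```bash
python3 -m creep '[[[0.002,0,0.002,-0.001,-0.001,0.004,0.04],[0,0,0,-0.0005,-0.0005,0.003,0.04]]]';python3 put.py
```

```text
t: 20.43
eef_pos: [0.5611, -0.2743, 0.1328]
tool_rot: [-0.0, 0.727, 0.687, 0.0]
contact_force: [-0.6, 0.4, -0.9]
gripper_width: 0.694
shift in present tool axes [0.0003 0.0009 0.0035] in final axes [0.0003 0.0009 0.0035] turn [-0.0005 -0.0009 -0.0003] t 20.4333 F [-0.6  0.4 -0.9] w 0.694
[ 0.56110119 -0.27426315  0.13278813] [ 0.05738096  0.63083493  0.41047624  1.82990102 -0.3520435   0.75381247
  2.17188986]
```

```bash
python3 -m creep '[[[0,0,0,0,0.001,0.002,0.04]]]';python3 put.py;python3 -m creep '[[[0,0,0,0,0,0.002,0.04]]]';python3 put.py
```

```text
t: 20.52
eef_pos: [0.5615, -0.2744, 0.1301]
tool_rot: [-0.001, 0.727, 0.687, -0.0]
contact_force: [-0.3, 0.1, -1.1]
gripper_width: 0.694
shift in present tool axes [0.0004 0.0004 0.0008] in final axes [0.0004 0.0004 0.0008] turn [-0.0015 -0.0011 -0.0006] t 20.5167 F [-0.3  0.1 -1.1] w 0.694
[ 0.56154981 -0.27442148  0.13005872] [ 0.05884147  0.63564818  0.40874814  1.82903621 -0.35382073  0.75105903
  2.17273426]
t: 20.6
eef_pos: [0.5617, -0.2746, 0.1292]
tool_rot: [-0.001, 0.727, 0.687, 0.0]
contact_force: [-9.0, 6.8, 34.3]
gripper_width: 0.686
shift in present tool axes [ 0.0006  0.0002 -0.0001] in final axes [ 0.0006  0.0002 -0.0001] turn [-0.0015 -0.0019 -0.0008] t 20.6 F [-9.   6.8 34.3] w 0.686
[ 0.56174917 -0.27457452  0.12919339] [ 0.06005933  0.6372356   0.4078437   1.8284912  -0.35532179  0.75045014
  2.17399027]
```

Contact at exactly the expected seat height (34 N). Release.

```bash
python3 -m creep '[[[0,0,0,0,0,-0.0005,0.064],[0,0,0,0,0,0,0.07],[0,0,0,0,0,0,0.074],[0,0,0,0,0,0,0.074]]]';python3 put.py; python3 -m creep '[[[0,0,0,0,0,-0.006,0.076],[0,0,0,0,0,-0.012,0.08],[0,0,0,0,0,-0.02,0.08],[0,0,0,0,0,-0.03,0.08],[0,0,0,0,0,-0.03,0.08],[0,0,0,0,0,-0.03,0.08],[0,0,0,0.04,0,0,0.08],[0,0,0,0.04,0,0,0.08],[0,0,0,0.04,0,0,0.08],[0,0,0,0.04,0,0,0.08],[0,0,0,0,0,0,0.08]]]'
python3 - <<'E'
from h import *
T=cam('top');S=cam('side')
save(T,'endT.png',s=1.4);save(S,'endS.png',s=1.4);save(S,'endS2.png',(230,150,310,210),9)
for n,c in(('T',T),('S',S)):
    hsv=cv2.cvtColor(c['color'],cv2.COLOR_RGB2HSV);m=cv2.inRange(hsv,(105,120,40),(130,255,255))
    k,l,st,ce=cv2.connectedComponentsWithStats(m)
    for i in range(1,k):
        if st[i,4]>200:
            v,u=np.nonzero(l==i);P=plane(c,u,v,.074);print(n,st[i,4],cv2.minAreaRect(P[:,:2].astype(np.float32)),np.percentile(cloud(c)[l==i][:,2],[5,50,95]))
E
```

```text
t: 20.93
eef_pos: [0.5625, -0.2751, 0.1303]
tool_rot: [-0.001, 0.727, 0.687, 0.001]
contact_force: [0.2, -0.4, -0.1]
gripper_width: 0.873
shift in present tool axes [ 0.001  -0.0005  0.001 ] in final axes [ 0.001  -0.0005  0.001 ] turn [ 0.0001 -0.0016 -0.0011] t 20.9333 F [ 0.2 -0.4 -0.1] w 0.873
[ 0.56245344 -0.27507679  0.1302909 ] [ 0.06044397  0.63619657  0.40807868  1.82694046 -0.35505808  0.75136997
  2.1736365 ]
t: 21.85
eef_pos: [0.5722, -0.1151, 0.2746]
tool_rot: [0.003, 0.731, 0.682, 0.003]
contact_force: [0.8, 1.9, -0.3]
gripper_width: 0.936
T 892 ((0.5611032843589783, -0.2734694480895996), (0.05992080271244049, 0.10825715959072113), 87.4037094116211) [0.07021765 0.07375015 0.07753418]
S 421 ((0.5618127584457397, -0.2682579457759857), (0.06531248241662979, 0.10680804401636124), 86.98702239990234) [0.06909747 0.0750248  0.07767789]
```

View pics/endT.png

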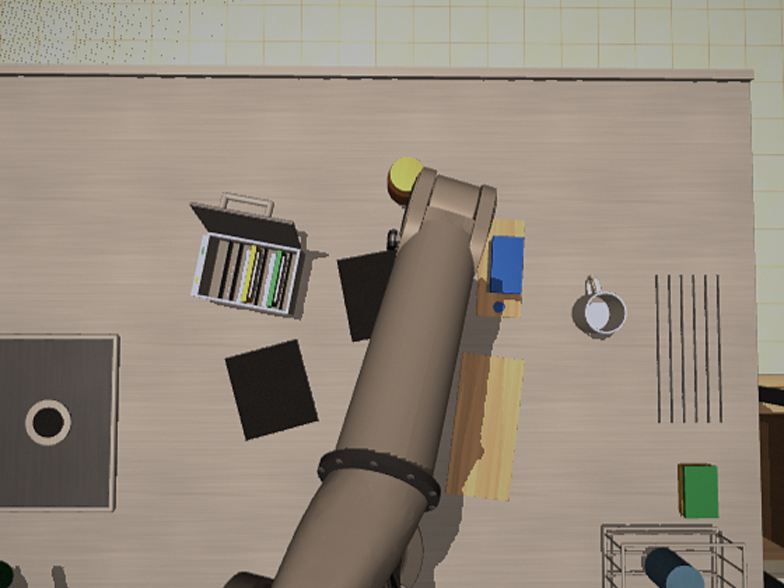

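View pics/endS2.png

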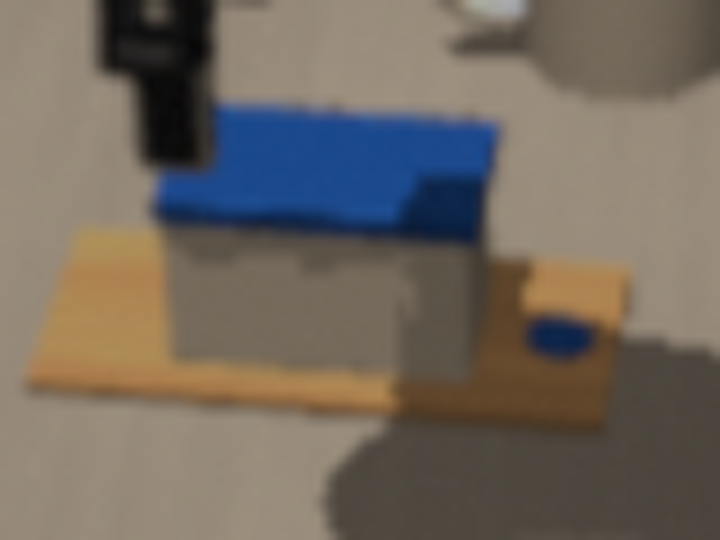

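View pics/endS.png

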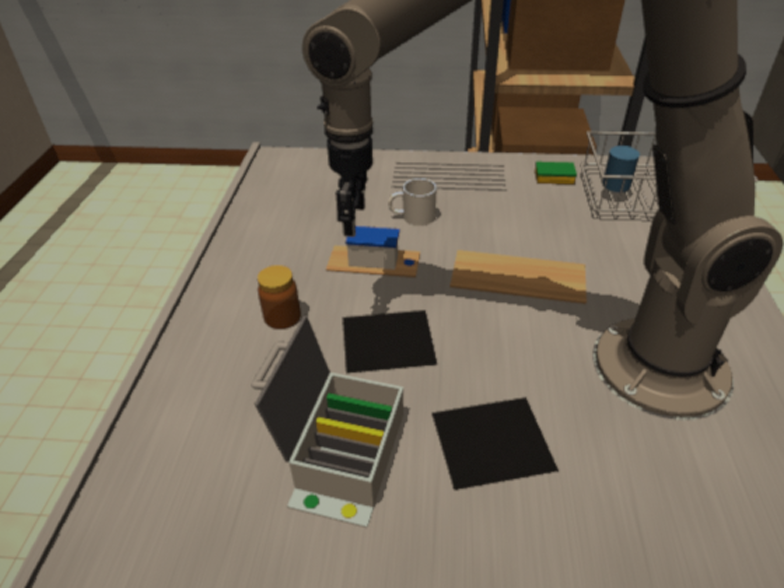

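The lid sits flat on the tub: its top reads 0.074 m, as it should, and its centre is within 1–2 mm of the tub's. The cover stands, green and yellow are in their slots, and the jar and mug are untouched.

```bash
python3 -c "
from station import hand_in
print(hand_in())"
```

```text
the job is handed in; nothing more can be done
None
```

The blue lid is on the white tub, seated on the rim, and I handed the job in at about 22 s of the 69 s allowed. The case's key shows green and yellow, and the dot on the tub's board is blue, so blue was the lid packed by mistake.

- **Order of work:** I opened the cover by its handle to a little past vertical and took the blue lid from the +y slot. I laid it seal side down on the farther mat and let go. I then picked it up again by its long edges and lowered it onto the tub.
- **Laying the lid down:** I released it at a tilt of about 52° with its edge on the mat, and it tipped the rest of the way. It came to rest flat and within the mat.
- **Fit on the tub:** The arm met the rim at the expected height with about 35 N. The lid's top then read 0.074 m, the value for a fully seated lid. From the top camera its centre was within about 1 mm of the tub's measured centre, and its angle within about 1°.
- **One disagreement:** The side camera put the lid's centre about 6 mm off in y. The lid's near edge face was in that mask and part of the lid was hidden by the gripper, so I relied on the top view.
- **Rest of the scene:** In the last pictures the cover stands up, green and yellow are in their slots, and the tub, jar and mug look unmoved. The gripper was clear of everything.

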